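# Push the missing slat into the chair rail

## Robot

A 7-joint arm with a two-finger parallel gripper is mounted at the origin on the work surface. World frame = base frame: x ahead of the robot, y to its left, z up, the work surface at z = 0. Lengths are in m, angles in rad, forces in N, time in s.
With the tool pointing down it reaches from about 0.35 to 0.9 m from the base axis. Payload 8.1 kg.
Tool frame: the origin (TCP) lies at the very end of the fingers, on their centre line; the grasp point (between the pads) lies 19 mm behind it (arm.tcp_to_grasp is the z of the grasp point in the tool frame, in m); z points along the fingers, y is the line along which they close (so a half turn about z gives the same grasp; the last joint's range is limited). The gripper opens to 92 mm and grips with 3 to 60 N. Pads are 19 mm wide; open, the fingers measure 130 mm over their backs; the gripper's body (75 mm by 190 mm) begins 47 mm behind the grasp point.
Start: joints at [-1.235, 0.434, 0.025, 1.573, -0.012, 1.134, -0.075], TCP at [0.266, 0.566, 0.203] pointing down, gripper open.
Joint ranges: [-2.62, 2.62], [-0.44, 2.09], [-1.27, 1.32], [0.08, 2.57], [-1.32, 4.46], [0.12, 2], [-2.74, 2.74]. Speed limits (rad/s): [2.22, 2.22, 3.01, 3.01, 3.14, 3.14, 3.14].

## Interface

Orientations are given as a rotation vector (axis times angle).
In Python, from cell import readout, vision, sign_off, arm gives the robot as it stands. The module is installed in compiled form; this text tells all that it offers.
- The arm moves only by the shell command python3 -m creep 'ROWS' [FORCE]. ROWS is JSON, a list of rows, each a list of 5 numbers: the shift along the tool's x, y, z in units of 4 cm (1.0 is 4 cm), then the turn about the tool's z in units of 4 degrees (1.0 is 4 degrees), then the opening, from 0 (shut) to 1 (fully open). A call has 1 to 12 rows; each row shifts and turns the commanded pose from where the row before left it, along the tool's axes as they then stand; what a row does not reach is not made up. A row lasts 1/8 s, in which the tool goes at most 62.5 mm and 10.7 degrees, less where a joint would pass 70% of its speed; a pose out of reach is approached as far as the arm can. A call with a number of a shift or a turn outside -1 to 1 is refused whole. A call with a gripper value outside its range is refused whole. The fingers move at their own pace and stop on an object; FORCE is the grip in N (left out, the last holds). Time passes only in rows, so rows that do not move let the fingers close. It gives the time, the measured TCP pose, the force, the opening and the grip force at its end, in the units of the state.
- readout.observe(): the state, without advancing time (a new reading comes with each control period).
- vision.get_image(name): name is "side" or "top"; returns a dict with "pixels" (420x560x3 uint8, blue, green, red), "z_map" (420x560 float32, m along the optical axis (not along the pixel's ray), 0 where there is no reading), "camera_matrix" (3x3 intrinsics, pixels), "position" and "rotation" of the camera in the world. Camera axes: x right, y up, looking along -z (the intrinsics and any distortion apply to the point x, -y, -z); pixel columns grow to the right and rows downward; lengths in m; the calibration is good to about 2 mm. A picture is of the moment at which its call begins.
- sign_off(): hands the job in; it is judged then, once.
The state is a dict: "clock": time; "joints": joint angles; "dq": joint speeds; "joint_efforts": joint torques, N m; "position": TCP position; "ee_rot": TCP orientation; "force": force on the tool from outside, world axes, zero at the start; "ft_torque": the same for the moment, N m; "width": opening from 0.0 (shut) to 1.0 (fully open); "gripper_force": force on a finger pad.
Only numpy, scipy, OpenCV 4.12 (cv2) and the standard library are available. Lean on these libraries where they do the work, as an engineer would, in place of code of your own. Each camera call takes 0.05 s, during which the arm holds its last target. There are 200 camera calls.

## Task

Take the loose blue slat out of the dark rack and push it, foot first, down through the empty middle slot of the pale chair rail, past the spring clip, until its top is flush with the top of the rail; then let go. The rail lies with sideways play in its stand, so feel for the slot and work gently: never let more than about 6 kg (60 N) bear on the rail, and do not disturb the things lying around.

Things in the scene. Friction and masses are not known exactly. Their poses are not given: they have to be found in the camera images.
- slat_mid (a point): Centre of the loose blue-painted wooden slat: 10 mm thick (its x), 50 mm wide (its y), 110 mm long (its z, upright), 60 g (0.8 to 1.3 times that). At the start it stands loosely in the rack, its foot 10 mm and its top 120 mm above the table. The lower 7 mm of the foot are bevelled from 10 to about 8 mm thick and narrowed to 47 mm wide. Either broad face may go either way.
- rack: Dark wooden block, 70 (x) by 110 (y) by 50 mm high, fixed to the table, with a 13 by 53 mm pocket, 40 mm deep, from which the slat stands up 70 mm. Origin: centre of its underside, on the table.
- stand: Wooden stand fixed to the table, carrying the pale rail in two notched supports 95 mm either side of its middle along y; it spans 150 mm (x) by 190 mm (y). Origin: on the table, under its middle. The rail is 240 mm long (along the stand's y), 60 mm wide (x), 50 mm thick; its top is 130 mm, its underside 80 mm above the table. The table under the slot carries a 14 mm high foot bar.
- slot_middle (a point): Point of the stand at rail-top height where the slot centre would be if the rail lay mid-notch. The vertical through slot is 12.5 mm (x) by 53 mm (y), rims bevelled 1 mm. Along y it is exactly here; along x the rail is shifted, unmeasured, and held firmly: the slot centre is anywhere up to 12 mm either side. Axes as the stand. 70 mm either side along y, fitted slats show as blue 10 by 40 mm strips.
- clip_middle (a point): Point of the stand 29 mm below slot_middle, at the height of the clip: a sprung steel leaf let into the slot's +x wall (it shifts with the rail), sloping inward from 20 to 38 mm below the rail's top. The slat has to push it about 3 mm aside: some 5 to 20 N of downward push, there and on the rest of the way. From then on it holds the slat by friction wherever it is left. Nothing else stops the slat.
- glue: Bystander: loose white glue bottle, 56 mm across, 150 mm high. Origin at the centre of its underside.
- screws: Bystander: loose glass jar with a steel cap, 70 mm across, 75 mm high. Origin at the centre of its underside.
- sponge: Bystander: loose red and black sanding block, 65 by 100 by 28 mm. Origin at the centre of its underside.
Mind the look-alikes: they are no part of the job. Of the things that look like the part that bears slat_mid, the middle-sized one is meant.

How it is judged:
By the outcome, as a careful person would: the job done as asked, in the order asked, and still so for the second after the job is handed in, with the robot touching nothing.
It also fails if it takes over 72 s, if anything falls off the work surface, if the arm or the gripper's body presses on something with over 40 N, if the wrist force passes 120 N, or if a joint passes its speed limit or range.

## Working session

There is one attempt and no reset: what is moved stays moved. The work goes in short steps, Python scripts to look and compute and a shell command to move; the robot and the scene stay as the last step left them, time stands still between calls to the robot, and variables do not carry over. Pictures are saved under pics/ and viewed, at most 10 in all, crops included, and the job is handed in when it is done.

```bash
mkdir -p pics; cat > h.py <<'E'
import numpy as np, cv2
from cell import readout, vision, arm
from scipy.spatial.transform import Rotation as R
def get(n):
    d=vision.get_image(n); return d
def rot(d):
    r=np.array(d["rotation"],float); return r if r.shape==(3,3) else R.from_rotvec(r).as_matrix()
def dirs(d,uv):
    K=np.array(d["camera_matrix"]); p=np.c_[np.atleast_2d(uv).astype(float),np.ones(len(np.atleast_2d(uv)))]@np.linalg.inv(K).T
    p=p*[1,-1,-1]; return p@rot(d).T      # unit optical depth
def onplane(d,uv,z):
    v=dirs(d,uv); c=np.array(d["position"]); return c+v*((z-c[2])/v[:,2])[:,None]
def cloud(d):
    h,w=d["z_map"].shape; u,v=np.meshgrid(np.arange(w),np.arange(h))
    P=dirs(d,np.c_[u.ravel(),v.ravel()])*d["z_map"].ravel()[:,None]+np.array(d["position"]); P[d["z_map"].ravel()==0]=np.nan
    return P.reshape(h,w,3)
E
python3 - <<'E'
from h import *
for n in("top","side"):
    d=get(n); cv2.imwrite(f"pics/{n}0.png",d["pixels"]); print(n,d["position"],rot(d).round(3).tolist(),np.array(d["camera_matrix"]).round(1).tolist(),[k for k in d])
    np.save(n+"0.npy",d,allow_pickle=True)
s=readout.observe(); print(s); print(arm.tcp_to_grasp)
E
```

```text
top [ 0.42434318 -0.00315729  1.27528721] [[-0.022, 0.985, -0.17], [-1.0, -0.02, 0.015], [0.012, 0.17, 0.985]] [[509.6, 0.0, 285.1], [0.0, 509.6, 200.5], [0.0, 0.0, 1.0]] ['pixels', 'z_map', 'camera_matrix', 'position', 'rotation']
side [ 0.24753769 -0.7560487   0.82889933] [[0.879, 0.326, -0.349], [-0.477, 0.57, -0.669], [-0.019, 0.754, 0.656]] [[545.3, 0.0, 280.3], [0.0, 545.3, 207.6], [0.0, 0.0, 1.0]] ['pixels', 'z_map', 'camera_matrix', 'position', 'rotation']
{'clock': 0.1, 'joints': array([-1.23459541,  0.435169  ,  0.02496735,  1.57398225, -0.01155531,
        1.13397292, -0.07511226]), 'dq': array([-0.00079078, -0.00177811, -0.00132615, -0.00286453,  0.00100181,
       -0.00046155, -0.00010053]), 'joint_efforts': array([ 3.53149400e-03, -6.69128895e+01,  9.88136530e-01, -3.15144932e+01,
       -6.05110545e-02,  3.73867212e-02,  3.17762465e-05]), 'position': array([0.26539469, 0.56533509, 0.20232288]), 'ee_rot': array([-6.83807038e-01, -3.06612689e+00,  2.16881692e-03]), 'force': array([0.22054502, 0.26038601, 0.40421987]), 'ft_torque': array([ 0.05213069, -0.04531797,  0.085927  ]), 'gripper_force': 0.0, 'width': 0.9999661761261321}
-0.0188
```

View pics/top0.png

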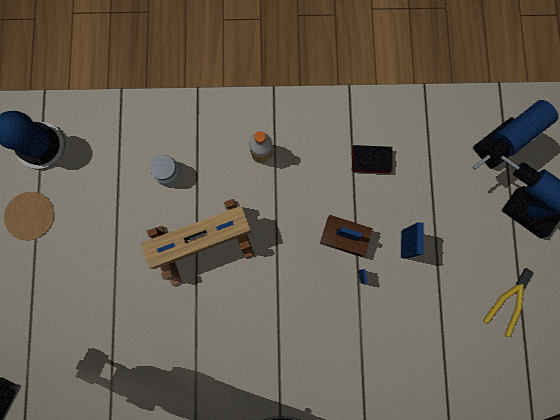

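View pics/side0.png

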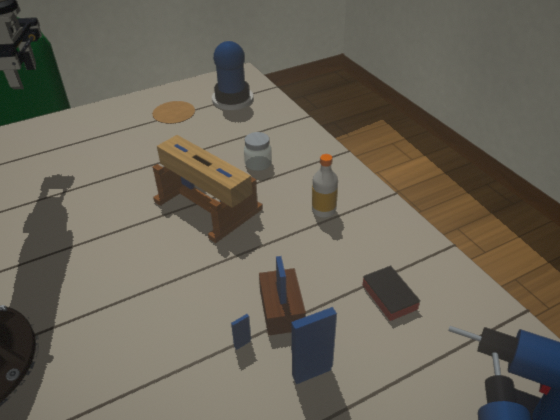

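The pictures show three blue boards. They are at top (350,232) / side (282,282) standing in the dark rack, top (412,240) / side (314,345) large, and top (363,277) / side (241,331) small. The middle-sized one in the rack fits. The rail is at top (195,237) with a dark middle slot, the fitted blue strips at (166,247) and (225,226). I'll confirm in an enlarged crop while measuring.

```bash
python3 - <<'E'
from h import *
D={n:np.load(n+"0.npy",allow_pickle=True).item() for n in("top","side")}
t=D["top"]["pixels"]; s=D["side"]["pixels"]
a=cv2.resize(t[190:290,130:270],None,fx=4,fy=4,interpolation=2); b=cv2.resize(t[205:290,310:435],None,fx=4,fy=4,interpolation=2)
c=np.zeros((400+0,800,3),np.uint8); 
out=np.zeros((600,800,3),np.uint8); out[:300,:420]=cv2.resize(t[190:290,130:270],(420,300),interpolation=2); out[:300,420:800]=cv2.resize(t[210:285,315:410],(380,300),interpolation=2)
out[300:,:400]=cv2.resize(s[130:220,150:270],(400,300),interpolation=2); out[300:,400:]=cv2.resize(s[250:355,220:360],(400,300),interpolation=2)
cv2.imwrite("pics/crop1.png",out)
for n,d in D.items():
    P=cloud(d); hsv=cv2.cvtColor(d["pixels"],cv2.COLOR_BGR2HSV)
    m=cv2.inRange(hsv,(100,110,25),(125,255,255))
    k,l,st,ce=cv2.connectedComponentsWithStats(m)
    for i in range(1,k):
        if st[i,4]<12: continue
        q=P[l==i]; q=q[~np.isnan(q[:,0])]
        hi=np.percentile(q[:,2],90); tp=q[q[:,2]>hi-.012]
        w,V=np.linalg.eigh(np.cov(tp[:,:2].T)); 
        print(n,ce[i].round(1),st[i,4],"top z",hi.round(4),"c",tp.mean(0).round(4),"yaw",np.degrees(np.arctan2(V[1,1],V[0,1])).round(1),"len",np.ptp(tp[:,:2]@V[:,1]).round(3),np.ptp(tp[:,:2]@V[:,0]).round(3))
E
```

```text
top [527.6 125.3] 1606 top z 0.2055 c [ 0.7689 -0.5647  0.2014] yaw 125.9 len 0.132 0.053
top [ 19.4 133.8] 1360 top z 0.1777 c [0.7965 0.5909 0.1741] yaw 177.5 len 0.066 0.058
top [545.  194.6] 1035 top z 0.2048 c [ 0.6289 -0.5917  0.201 ] yaw -153.9 len 0.076 0.058
top [224.6 225.1] 60 top z 0.1337 c [0.5682 0.1167 0.1309] yaw 110.6 len 0.037 0.009
top [412.3 240.6] 674 top z 0.1558 c [ 0.5255 -0.316   0.1539] yaw 176.8 len 0.07 0.015
top [348.8 233.2] 181 top z 0.1217 c [ 0.5483 -0.1692  0.1192] yaw 70.8 len 0.05 0.011
top [165.8 247.3] 66 top z 0.134 c [0.5208 0.2481 0.1312] yaw 109.8 len 0.038 0.008
top [362.7 275.9] 94 top z 0.0742 c [ 0.4492 -0.2043  0.0714] yaw -170.2 len 0.031 0.006
side [226.1  47.4] 190 top z 0.1795 c [0.7939 0.5855 0.1743] yaw 149.8 len 0.055 0.044
side [223.8 172.4] 17 top z 0.1327 c [0.569  0.1143 0.1314] yaw 108.4 len 0.029 0.005
side [280.1 266.8] 85 top z 0.123 c [ 0.5481 -0.1731  0.1211] yaw 70.4 len 0.049 0.007
side [312.4 318.2] 311 top z 0.1575 c [ 0.5256 -0.3195  0.156 ] yaw 174.9 len 0.068 0.015
side [239.9 319.2] 36 top z 0.0759 c [ 0.4503 -0.2074  0.0738] yaw -171.7 len 0.031 0.006
side [541.8 370.3] 2398 top z 0.2062 c [ 0.741  -0.5429  0.2029] yaw 122.2 len 0.057 0.046
side [506.2 411. ] 738 top z 0.207 c [ 0.6394 -0.585   0.2035] yaw 146.9 len 0.051 0.027
```

View pics/crop1.png

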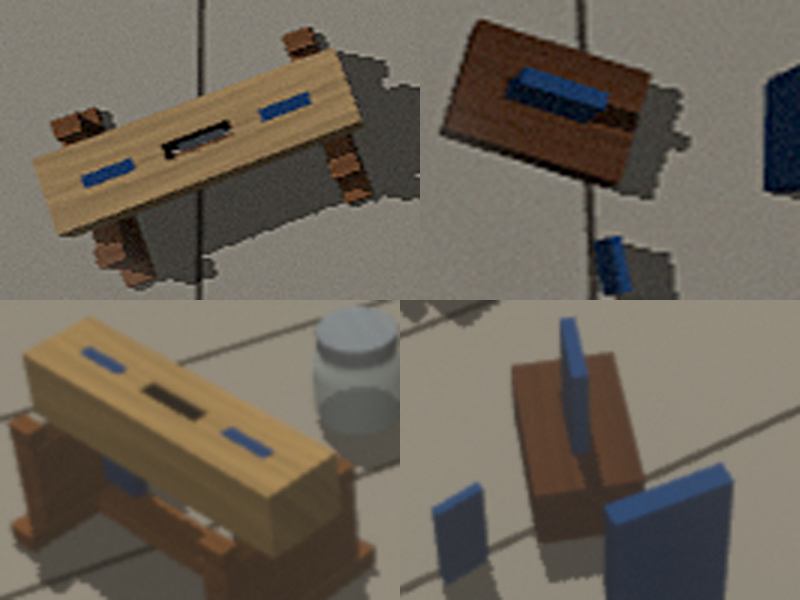

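The crop confirms it: the 50 mm wide board standing in the dark rack, its top at 0.12 m, is the one meant; the others top out at 0.156 and 0.074 m. The strips and the dark slot are clear on the rail. Next I refine the centres and work out the first move.

```bash
cat >> h.py <<'E'
def meas(d,n,seed,zlo,zhi,lo=(100,110,25),hi=(125,255,255)):
    P=cloud(d); m=cv2.inRange(cv2.cvtColor(d["pixels"],cv2.COLOR_BGR2HSV),lo,hi)
    k,l,st,ce=cv2.connectedComponentsWithStats(m); i=1+np.argmin(np.linalg.norm(ce[1:]-seed,axis=1))
    ok=(l==i)&(P[...,2]>zlo)&(P[...,2]<zhi); vv,uu=np.nonzero(ok)
    r=cv2.minAreaRect(np.c_[uu,vv].astype(np.float32)); return P[ok],np.c_[uu,vv],r
def go(target,yawd):  # world tcp target -> tool units
    s=readout.observe(); M=R.from_rotvec(s["ee_rot"]).as_matrix(); e=np.array(target)-s["position"]
    yy=np.degrees(np.arctan2(M[1,1],M[0,1])); dy=(yawd-yy+180)%360-180
    print("pos",s["position"].round(4),"toolY yaw",round(yy,2),"tilt",M[2].round(3),"shift units",(M.T@e/.04).round(3),"turn units",round(-dy/4,3),"F",np.round(s["force"],1),"w",round(s["width"],3),round(s["gripper_force"],1),"t",s["clock"])
E
python3 - <<'E'
from h import *
d=np.load("top0.npy",allow_pickle=True).item()
for nm,seed,z in(("slat",(349,233),.12),("A",(225,225),.13),("B",(166,247),.13)):
    Q,uv,r=meas(d,"top",seed,z-.004,z+.012)
    c=onplane(d,[r[0]],z)[0]; box=onplane(d,cv2.boxPoints(r),z)
    e1=box[1]-box[0]; e2=box[2]-box[1]
    print(nm,len(Q),"meanZ",np.median(Q[:,2]).round(4),"cl",np.mean(Q,0).round(4),"rect",c.round(4),"mean ray",onplane(d,uv,z).mean(0).round(4),np.linalg.norm(e1).round(3),np.linalg.norm(e2).round(3),np.degrees(np.arctan2(e1[1],e1[0])).round(1),np.degrees(np.arctan2(e2[1],e2[0])).round(1))
# stand/rack: support pieces & rack, jar etc. not needed
go([.548,-.169,.20],-19.4)
E
```

```text
slat 88 meanZ 0.1197 cl [ 0.5488 -0.1684  0.1199] rect [ 0.5486 -0.1696  0.12  ] mean ray [ 0.5487 -0.1684  0.12  ] 0.01 0.05 -18.6 -107.7
A 60 meanZ 0.1308 cl [0.5682 0.1167 0.1309] rect [0.5682 0.1166 0.13  ] mean ray [0.5683 0.1167 0.13  ] 0.037 0.008 -70.3 -160.0
B 65 meanZ 0.1311 cl [0.5209 0.2479 0.1313] rect [0.5208 0.2485 0.13  ] mean ray [0.521  0.2482 0.13  ] 0.038 0.008 -70.3 -158.9
pos [0.2654 0.5653 0.2023] toolY yaw 64.86 tilt [-0.    -0.001 -1.   ] shift units [-14.196 -13.617   0.079] turn units 21.064 F [0.2 0.3 0.4] w 1.0 0.0 t 0.1
```

```bash
python3 -m creep '[[-1,-0.95,0,0,0.5],[-1,-0.95,0,0,0.5],[-1,-0.95,0,0,0.5],[-1,-0.95,0,0,0.5],[-1,-0.95,0,0,0.5],[-1,-0.95,0,0,0.5],[-1,-0.95,0,0,0.5],[-1,-0.95,0,0,0.5],[-1,-0.95,0,0,0.5],[-1,-0.95,0,0,0.5],[-1,-0.95,0,0,0.5],[-1,-0.95,0,0,0.5]]' | tail -3
python3 -m creep '[[-1,-1,0,0,0.5],[-1,-1,0,0,0.5],[0,0,0,1,0.5],[0,0,0,1,0.5],[0,0,0,1,0.5],[0,0,0,1,0.5],[0,0,0,1,0.5],[0,0,0,1,0.5],[0,0,0,1,0.5],[0,0,0,1,0.5],[0,0,0,1,0.5],[0,0,0,1,0.5]]' | tail -3
python3 -m creep '[[0,0,0,1,0.5],[0,0,0,1,0.5],[0,0,0,1,0.5],[0,0,0,1,0.5],[0,0,0,1,0.5],[0,0,0,1,0.5],[0,0,0,1,0.5],[0,0,0,1,0.5],[0,0,0,1,0.5],[0,0,0,1,0.5],[0,0,0,1,0.5],[0,0,0,0,0.5]]' | tail -3
python3 -c "
from h import *
go([.5486,-.169,.095],-19.3)"
```

```text
force: [1.2, 0.4, 1.1]
width: 0.499
gripper_force: 0.0
force: [-0.6, -0.6, -0.2]
width: 0.501
gripper_force: 0.0
force: [0.2, -0.1, 0.8]
width: 0.503
gripper_force: 0.0
pos [ 0.5445 -0.1572  0.2027] toolY yaw -19.12 tilt [-0.    -0.001 -1.   ] shift units [-0.246  0.195  2.692] turn units 0.046 F [ 0.2 -0.1  0.8] w 0.503 0.0 t 4.6
```

```bash
python3 -m creep '[[-0.25,0.2,0,0.05,0.5],[0,0,0.9,0,0.5],[0,0,0.9,0,0.5],[0,0,0.5,0,0.5],[0,0,0.39,0,0.5],[0,0,0,0,0.5],[0,0,0,0,0.5]]' 
python3 - <<'E'
from h import *
go([.5486,-.169,.095],-19.3)
o=[]
for n,(x,y) in (("top",(290,180)),("side",(210,200))):
    d=get(n); o.append(cv2.resize(d["pixels"][y:y+130,x:x+130],(400,400),interpolation=2))
cv2.imwrite("pics/g1.png",np.hstack(o))
E
```

```text
clock: 5.48
position: [0.5496, -0.17, 0.0962]
ee_rot: [2.562, 1.816, 0.001]
force: [0.7, -0.5, 0.4]
width: 0.5
gripper_force: 0.0
pos [ 0.5496 -0.17    0.0962] toolY yaw -19.35 tilt [ 0.     0.001 -1.   ] shift units [ 0.015 -0.031  0.03 ] turn units -0.012 F [ 0.7 -0.5  0.4] w 0.5 0.0 t 5.475
```

View pics/g1.png

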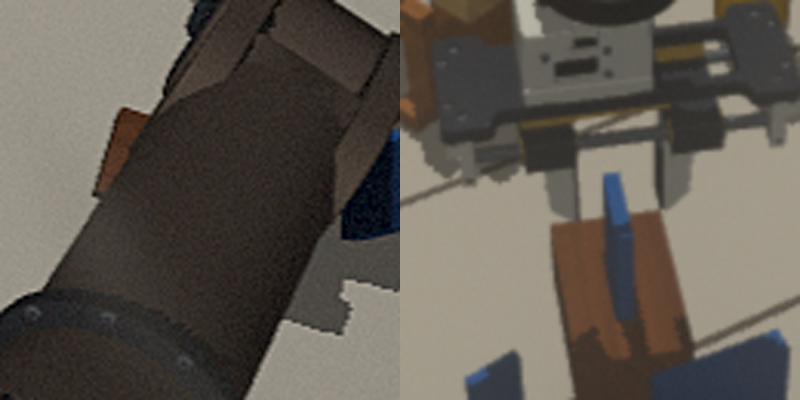

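The side view shows the slat between the two fingers (finger tips at crop (565,200) and (672,195), slat top at (613,180)). Next I close the gripper and lift.

```bash
python3 -m creep '[[0,0,0,0,0.05],[0,0,0,0,0.05],[0,0,0,0,0.05],[0,0,0,0,0.05],[0,0,0,0,0.05],[0,0,0,0,0.05]]' 45
python3 -m creep '[[0,0,-0.25,0,0.05],[0,0,-0.5,0,0.05],[0,0,-0.8,0,0.05],[0,0,-0.8,0,0.05],[0,0,-0.8,0,0.05],[0,0,-0.5,0,0.05],[0,0,0,0,0.05],[0,0,0,0,0.05]]'
python3 - <<'E'
from h import *
go([.5446,.1825,.24],20)
np.save("side1.npy",get("side"),allow_pickle=True)
d=get("side"); P=cloud(d)
m=cv2.inRange(cv2.cvtColor(d["pixels"],cv2.COLOR_BGR2HSV),(100,110,25),(125,255,255))
k,l,st,ce=cv2.connectedComponentsWithStats(m)
for i in range(1,k):
    if st[i,4]>15: q=P[l==i]; print(ce[i].round(),st[i,4],np.nanmin(q,0).round(3),np.nanmax(q,0).round(3))
E
```

```text
clock: 6.32
position: [0.5504, -0.1699, 0.0966]
ee_rot: [2.561, 1.815, 0.003]
force: [-0.1, 0.7, 9.2]
width: 0.055
gripper_force: 4.6
clock: 7.32
position: [0.5485, -0.1691, 0.2407]
ee_rot: [-2.562, -1.816, 0.001]
force: [-0.5, -0.3, 0.3]
width: 0.049
gripper_force: 0.0
pos [ 0.5485 -0.1691  0.2407] toolY yaw -19.34 tilt [ 0.    -0.001 -1.   ] shift units [ 8.262 -3.004  0.022] turn units -9.835 F [-0.5 -0.3  0.3] w 0.049 0.0 t 7.325
[227.  49.] 293 [0.761 0.557 0.151] [0.83  0.611 0.182]
[280. 267.] 86 [ 0.538 -0.195  0.117] [ 0.559 -0.149  0.124]
[240. 319.] 34 [ 0.435 -0.212  0.071] [ 0.464 -0.203  0.077]
[542. 370.] 2388 [ 0.711 -0.598  0.048] [ 0.774 -0.509  0.21 ]
[506. 411.] 735 [ 0.615 -0.604  0.19 ] [ 0.669 -0.565  0.21 ]
```

```bash
python3 - <<'E'
from h import *
d=np.load("side1.npy",allow_pickle=True).item(); K=np.array(d["camera_matrix"])
def pr(p):
    q=rot(d).T@(np.array(p)-d["position"]); q=q*[1,-1,-1]; q=K@q; return q[:2]/q[2]
n=np.array([np.cos(np.radians(-19.35)),np.sin(np.radians(-19.35)),0])
for nm,p in (("tcp g1",[.5496,-.17,.0962]),("+23",np.array([.5496,-.17,.0962])+.023*n),("-23",np.array([.5496,-.17,.0962])-.023*n),("slat top",[.5486,-.169,.12]),("now",[.5485,-.1691,.2407])):
    q=pr(p); print(nm,q.round(1),"crop",((q-[410-200,200])*400/130).round())
cv2.imwrite("pics/s1.png",cv2.resize(d["pixels"][130:320,180:380],(800,760),interpolation=2)[:600])
E
```

```text
tcp g1 [280.2 274.8] crop [216. 230.]
+23 [292.9 273.1] crop [255. 225.]
-23 [267.6 276.5] crop [177. 235.]
slat top [279.2 265.5] crop [213. 202.]
now [277.6 214.6] crop [208.  45.]
```

View pics/s1.png

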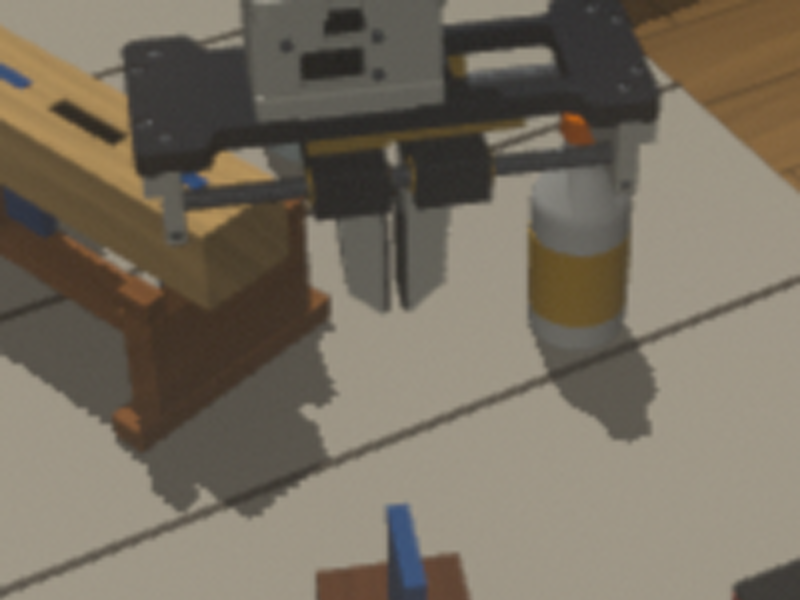

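The picture shows the gripper closed and empty (tips at crop (395,310)) with the slat still in the rack at (405,550). The tips appear about 7 px higher than the reported TCP projects, so I'll measure the fingertips by depth.

```bash
python3 - <<'E'
from h import *
d=np.load("side1.npy",allow_pickle=True).item(); P=cloud(d)
for v in range(184,214,3):
    print(v,[(u,P[v,u].round(3).tolist()) for u in (270,274,277,279,282,287) if P[v,u,2]>.15])
t=get("top"); P=cloud(t); np.save("top1.npy",t,allow_pickle=True)
go([.5486,-.169,.095],-19.3)
s=readout.observe(); print(s["joints"],s["ee_rot"])
E
```

```text
184 [(270, [0.534, -0.176, 0.314]), (274, [0.539, -0.178, 0.314]), (279, [0.551, -0.172, 0.305]), (282, [0.551, -0.182, 0.312]), (287, [0.558, -0.185, 0.311])]
187 [(270, [0.534, -0.174, 0.307]), (274, [0.539, -0.178, 0.308]), (279, [0.551, -0.171, 0.298]), (282, [0.55, -0.184, 0.308]), (287, [0.559, -0.184, 0.304])]
190 [(270, [0.534, -0.175, 0.302]), (274, [0.539, -0.178, 0.302]), (279, [0.551, -0.172, 0.293]), (282, [0.551, -0.182, 0.301]), (287, [0.558, -0.185, 0.299])]
193 [(270, [0.533, -0.176, 0.297]), (274, [0.54, -0.176, 0.294]), (279, [0.551, -0.171, 0.286]), (282, [0.551, -0.181, 0.293]), (287, [0.558, -0.185, 0.293])]
196 [(270, [0.533, -0.175, 0.291]), (274, [0.537, -0.181, 0.293]), (277, [0.544, -0.177, 0.287]), (279, [0.552, -0.169, 0.278]), (282, [0.55, -0.183, 0.29]), (287, [0.559, -0.182, 0.285])]
199 [(270, [0.532, -0.177, 0.286]), (274, [0.538, -0.179, 0.285]), (277, [0.544, -0.177, 0.282]), (279, [0.552, -0.168, 0.271]), (282, [0.55, -0.182, 0.282]), (287, [0.557, -0.186, 0.282])]
202 [(270, [0.532, -0.177, 0.281]), (274, [0.537, -0.18, 0.28]), (277, [0.543, -0.178, 0.276]), (282, [0.55, -0.182, 0.276]), (287, [0.557, -0.185, 0.275])]
205 [(274, [0.539, -0.176, 0.271]), (277, [0.543, -0.179, 0.271]), (282, [0.551, -0.181, 0.269])]
208 []
211 []
pos [ 0.5484 -0.1692  0.2405] toolY yaw -19.35 tilt [-0.    -0.002 -1.   ] shift units [0.008 0.007 3.637] turn units -0.012 F [-0.2  0.3 -0.1] w 0.05 0.0 t 7.475
[-0.35838254  0.38472824  0.79419519  1.68985226 -0.29180472  1.19195839
  0.17126073] [-2.56224036e+00 -1.81589481e+00  1.90812658e-03]
```

Depth shows the true fingertips about 25 mm above the reported TCP (0.266 against 0.2405), which matches the fingers closing just above the slat. Going 27 mm deeper still clears the rack under either reading.

```bash
python3 -m creep '[[0,0,0.6,0,0.5],[0,0,0.8,0,0.5],[0,0,0.8,0,0.5],[0,0,0.8,0,0.5],[0,0,0.6,0,0.5],[0,0,0.4,0,0.5],[0,0,0.3,0,0.5],[0,0,0,0,0.5],[0,0,0,0,0.5]]' 
python3 -m creep '[[0,0,0,0,0],[0,0,0,0,0],[0,0,0,0,0],[0,0,0,0,0],[0,0,0,0,0],[0,0,0,0,0]]' 45
```

```text
clock: 8.6
position: [0.5495, -0.1697, 0.0701]
ee_rot: [2.563, 1.816, 0.001]
force: [0.1, 0.4, -0.1]
width: 0.497
gripper_force: 0.0
clock: 9.35
position: [0.549, -0.1694, 0.0695]
ee_rot: [-2.563, -1.817, -0.0]
force: [-0.7, 1.1, 0.7]
width: 0.107
gripper_force: 45.0
```

```bash
python3 -m creep '[[0,0,-0.2,0,0],[0,0,-0.4,0,0],[0,0,-0.8,0,0],[0,0,-0.8,0,0],[0,0,-0.8,0,0],[0,0,-0.6,0,0],[0,0,-0.4,0,0],[0,0,0,0,0],[0,0,0,0,0]]'
python3 - <<'E'
from h import *
go([.5446,.1825,.24],20)
d=get("side"); P=cloud(d)
m=cv2.inRange(cv2.cvtColor(d["pixels"],cv2.COLOR_BGR2HSV),(100,110,25),(125,255,255))
k,l,st,ce=cv2.connectedComponentsWithStats(m)
for i in range(1,k):
    if st[i,4]>15: q=P[l==i]; print(ce[i].round(),st[i,4],np.nanmin(q,0).round(3),np.nanmax(q,0).round(3))
E
```

```text
clock: 10.48
position: [0.5485, -0.1691, 0.2287]
ee_rot: [-2.562, -1.816, 0.001]
force: [-0.0, 0.2, -0.9]
width: 0.1
gripper_force: 45.0
pos [ 0.5485 -0.1691  0.2287] toolY yaw -19.34 tilt [-0.    -0.001 -1.   ] shift units [ 8.263 -3.004 -0.28 ] turn units -9.835 F [-0.   0.2 -0.9] w 0.1 45.0 t 10.475
[227.  50.] 306 [0.759 0.555 0.151] [0.831 0.614 0.182]
[277. 193.] 32 [ 0.53  -0.202  0.278] [ 0.558 -0.152  0.327]
[279. 201.] 18 [ 0.541 -0.186  0.279] [ 0.549 -0.178  0.282]
[240. 319.] 36 [ 0.435 -0.212  0.07 ] [ 0.464 -0.201  0.076]
[542. 370.] 2394 [ 0.711 -0.598  0.047] [ 0.773 -0.51   0.209]
[506. 411.] 734 [ 0.616 -0.604  0.191] [ 0.669 -0.565  0.21 ]
```

```bash
python3 -m creep '[[0.5,-0.2,0,-0.5,0],[0.9,-0.33,0,0,0],[0.9,-0.33,0,0,0],[0.9,-0.33,0,0,0],[0.9,-0.33,0,0,0],[0.9,-0.33,0,0,0],[0.9,-0.33,0,0,0],[0.9,-0.33,0,0,0],[0.8,-0.3,0,0,0],[0.5,-0.2,0,0,0],[0,0,0,-0.8,0],[0,0,0,-0.8,0]]'
python3 -m creep '[[0,0,0,-0.8,0],[0,0,0,-0.8,0],[0,0,0,-0.8,0],[0,0,0,-0.8,0],[0,0,0,-0.8,0],[0,0,0,-0.8,0],[0,0,0,-0.8,0],[0,0,0,-0.8,0],[0,0,0,-0.6,0],[0,0,0,-0.6,0],[0,0,0,0,0],[0,0,0,0,0]]'
python3 - <<'E'
from h import *
go([.5446,.1825,.24],20)
for n in("top","side"):
    d=get(n); np.save(n+"2.npy",d,allow_pickle=True)
    P=cloud(d); m=cv2.inRange(cv2.cvtColor(d["pixels"],cv2.COLOR_BGR2HSV),(100,110,25),(125,255,255))
    k,l,st,ce=cv2.connectedComponentsWithStats(m)
    for i in range(1,k):
        q=P[l==i]; 
        if st[i,4]>10 and abs(np.nanmean(q[:,1])-.18)<.15: print(n,ce[i].round(),st[i,4],np.nanmin(q,0).round(3),np.nanmax(q,0).round(3),np.nanmean(q,0).round(4))
    if n=="side": cv2.imwrite("pics/r1.png",cv2.resize(d["pixels"][90:240,130:290],(640,600),interpolation=2))
E
```

```text
clock: 12.02
position: [0.5312, 0.1754, 0.2288]
ee_rot: [2.421, 2.001, -0.002]
force: [0.3, -0.4, -0.1]
width: 0.106
gripper_force: 45.0
clock: 13.52
position: [0.5314, 0.1753, 0.2292]
ee_rot: [-1.816, -2.563, 0.001]
force: [0.6, 0.3, -0.3]
width: 0.108
gripper_force: 45.0
pos [0.5314 0.1753 0.2292] toolY yaw 19.37 tilt [-0. -0. -1.] shift units [ 0.059  0.371 -0.27 ] turn units -0.158 F [ 0.6  0.3 -0.3] w 0.108 45.0 t 13.525
top [225. 225.] 63 [0.559 0.1   0.125] [0.577 0.134 0.135] [0.5681 0.1165 0.1306]
side [180. 148.] 15 [0.516 0.23  0.129] [0.527 0.261 0.134] [0.5216 0.2465 0.132 ]
```

View pics/r1.png

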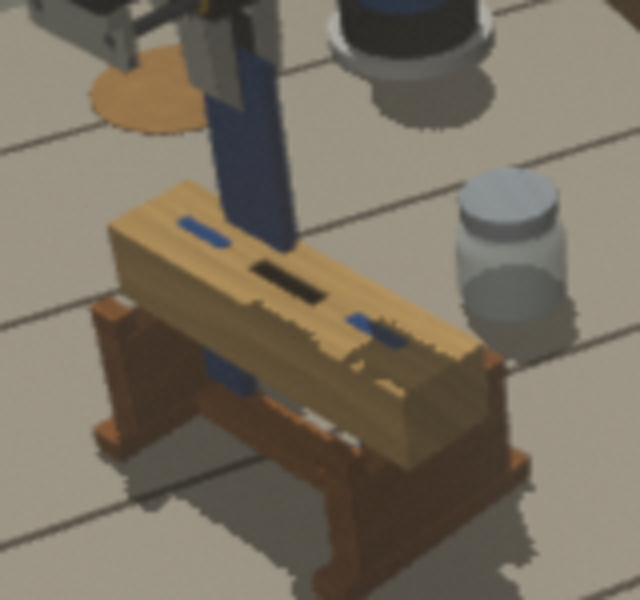

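The picture shows the slat held upright above the rail (foot at crop (260,235)), with the dark slot at (288,282) and the strips at (203,232) and (376,330). Next I align and lower to just above the rail.

```bash
python3 -m creep '[[0.06,0.37,0,-0.1,0],[0,0,0.4,0,0],[0,0,0.35,0,0],[0,0,0,0,0],[0,0,0,0,0]]'
python3 - <<'E'
from h import *
go([.5446,.1825,.19],19.8)
for n in("top","side"):
    d=get(n); np.save(n+"3.npy",d,allow_pickle=True)
    P=cloud(d); m=cv2.inRange(cv2.cvtColor(d["pixels"],cv2.COLOR_BGR2HSV),(100,70,12),(130,255,255))
    m[~((abs(P[...,0]-.5446)<.1)&(abs(P[...,1]-.1825)<.12)&(P[...,2]>.12))]=0
    k,l,st,ce=cv2.connectedComponentsWithStats(m)
    for i in range(1,k):
        q=P[l==i]
        if st[i,4]>10: print(n,ce[i].round(),st[i,4],np.nanmin(q,0).round(3),np.nanmax(q,0).round(3),np.nanmean(q,0).round(4))
    if n=="side": cv2.imwrite("pics/r2.png",cv2.resize(d["pixels"][110:200,150:250],(660,594),interpolation=2))
E
```

```text
clock: 14.25
position: [0.5445, 0.1828, 0.1994]
ee_rot: [-1.806, -2.571, 0.0]
force: [-0.4, 0.2, -0.3]
width: 0.107
gripper_force: 45.0
pos [0.5445 0.1828 0.1994] toolY yaw 19.84 tilt [-0. -0. -1.] shift units [-0.007 -0.     0.235] turn units 0.01 F [-0.4  0.2 -0.3] w 0.107 45.0 t 14.25
top [225. 225.] 67 [0.559 0.098 0.125] [0.577 0.136 0.138] [0.568  0.117  0.1308]
top [202. 230.] 18 [0.532 0.14  0.147] [0.553 0.161 0.314] [0.5434 0.1498 0.2549]
side [199. 122.] 55 [0.543 0.157 0.192] [0.556 0.183 0.253] [0.5474 0.1653 0.2356]
side [181. 148.] 26 [0.514 0.23  0.129] [0.529 0.262 0.135] [0.522  0.2455 0.1319]
```

View pics/r2.png

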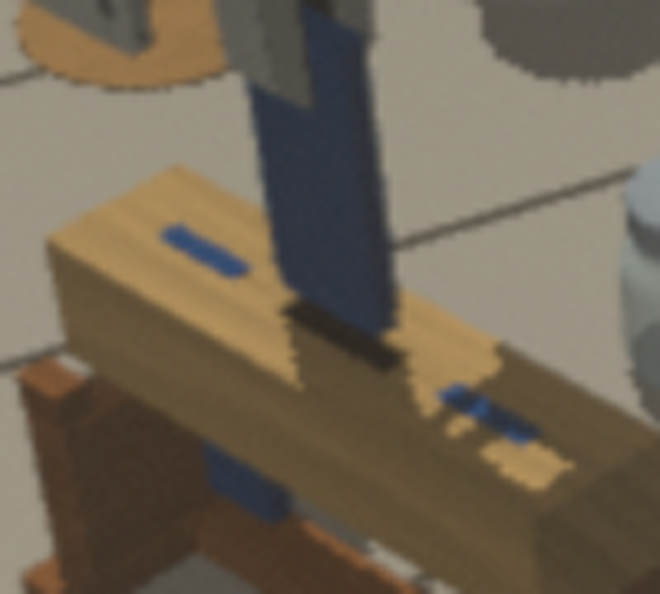

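The foot (crop (285,287) to (385,335)) hangs 10 mm above the slot (dark, (288,308) to (400,358)) and projects onto it. Next I lower it gently and feel.

```bash
python3 -m creep '[[0,0,0.1,0,0],[0,0,0.1,0,0],[0,0,0.06,0,0],[0,0,0.04,0,0],[0,0,0,0,0]]'; python3 -m creep '[[0,0,0.05,0,0],[0,0,0.05,0,0],[0,0,0,0,0]]'
```

```text
clock: 14.98
position: [0.5445, 0.1829, 0.1873]
ee_rot: [-1.805, -2.571, 0.0]
force: [-0.3, 0.1, -0.6]
width: 0.105
gripper_force: 45.0
clock: 15.35
position: [0.5445, 0.1829, 0.1832]
ee_rot: [-1.805, -2.571, 0.0]
force: [0.0, -0.3, -0.3]
width: 0.106
gripper_force: 45.0
```

```bash
python3 -m creep '[[0,0,0.06,0,0],[0,0,0.06,0,0],[0,0,0.06,0,0],[0,0,0.06,0,0],[0,0,0,0,0]]'; python3 -c "
from h import *
go([.5446,.1825,.14],19.8); print(readout.observe()['ft_torque'])"
```

```text
clock: 15.98
position: [0.5445, 0.1829, 0.1736]
ee_rot: [-1.805, -2.571, 0.0]
force: [0.4, 0.4, 0.2]
width: 0.105
gripper_force: 45.0
pos [0.5445 0.1829 0.1736] toolY yaw 19.85 tilt [-0. -0. -1.] shift units [-0.011 -0.001  0.84 ] turn units 0.013 F [0.4 0.4 0.2] w 0.105 45.0 t 15.975
[-0.06141971  0.02057525  0.03015419]
```

```bash
python3 -m creep '[[0,0,0.08,0,0],[0,0,0.08,0,0],[0,0,0.08,0,0],[0,0,0.08,0,0],[0,0,0,0,0]]'; python3 -m creep '[[0,0,0.08,0,0],[0,0,0.08,0,0],[0,0,0.08,0,0],[0,0,0.08,0,0],[0,0,0,0,0]]'
```

```text
clock: 16.6
position: [0.5443, 0.1829, 0.1607]
ee_rot: [-1.805, -2.571, 0.001]
force: [-1.3, -0.3, -0.8]
width: 0.106
gripper_force: 45.0
clock: 17.23
position: [0.544, 0.1826, 0.148]
ee_rot: [-1.805, -2.57, 0.001]
force: [-2.8, -1.4, 1.6]
width: 0.106
gripper_force: 45.0
```

```bash
python3 -m creep '[[0,0,0.1,0,0],[0,0,0.1,0,0],[0,0,0.1,0,0],[0,0,0.1,0,0]]'; python3 -m creep '[[0,0,0.1,0,0],[0,0,0.1,0,0],[0,0,0.1,0,0],[0,0,0.06,0,0],[0,0,0,0,0]]'
python3 - <<'E'
from h import *
go([.5446,.1825,.105],19.8)
d=get("side"); P=cloud(d); cv2.imwrite("pics/r3.png",cv2.resize(d["pixels"][110:200,150:250],(660,594),interpolation=2))
E
```

```text
clock: 17.73
position: [0.5441, 0.1826, 0.1323]
ee_rot: [-1.805, -2.57, 0.001]
force: [-5.9, -1.7, 8.4]
width: 0.105
gripper_force: 45.0
clock: 18.35
position: [0.5439, 0.1826, 0.1175]
ee_rot: [-1.805, -2.57, 0.002]
force: [-4.5, -2.2, 2.7]
width: 0.108
gripper_force: 45.0
pos [0.5439 0.1826 0.1175] toolY yaw 19.84 tilt [ 0.    -0.001 -1.   ] shift units [-0.009  0.016  0.312] turn units 0.01 F [-4.5 -2.2  2.7] w 0.108 45.0 t 18.35
```

View pics/r3.png

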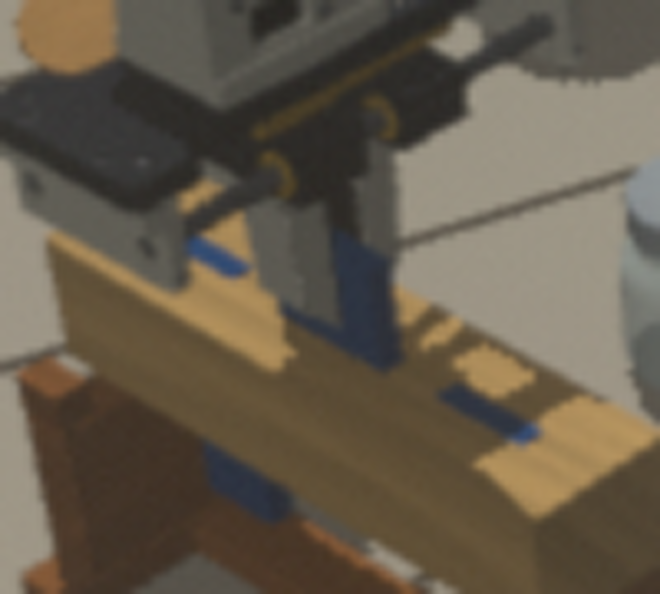

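The slat is through the clip, about 38 mm proud, with the fingertips at crop (315,320) just above the rail. Next I release it, rise, close the fingers and push on its top.

```bash
python3 -m creep '[[0,0,0,0,0.2],[0,0,0,0,0.35],[0,0,0,0,0.35],[0,0,-0.4,0,0.35],[0,0,-0.5,0,0.35],[0,0,-0.3,0,0.35],[0,0,0,0,0],[0,0,0,0,0],[0,0,0,0,0],[0,0,0,0,0]]' 20
python3 - <<'E'
from h import *
go([.5446,.1825,.145],19.8)
d=get("side"); P=cloud(d); m=cv2.inRange(cv2.cvtColor(d["pixels"],cv2.COLOR_BGR2HSV),(100,70,12),(130,255,255))
m[~((abs(P[...,0]-.5446)<.03)&(abs(P[...,1]-.1825)<.04)&(P[...,2]>.12))]=0
q=P[m>0]; print(len(q),np.percentile(q,[2,50,98],axis=0).round(4))
E
```

```text
clock: 19.65
position: [0.5443, 0.1829, 0.1654]
ee_rot: [-1.805, -2.571, 0.001]
force: [-0.0, -0.4, -0.0]
width: 0.006
gripper_force: 0.0
pos [0.5443 0.1829 0.1654] toolY yaw 19.85 tilt [-0.    -0.001 -1.   ] shift units [-0.011  0.004  0.509] turn units 0.014 F [-0.  -0.4 -0. ] w 0.006 0.0 t 19.65
77 [[0.5333 0.1583 0.1404]
 [0.5404 0.1824 0.1667]
 [0.5476 0.2011 0.1708]]
```

```bash
python3 -m creep '[[0,0,0.2,0,0],[0,0,0.2,0,0],[0,0,0,0,0]]'; for i in 1; do python3 -m creep '[[0,0,0.1,0,0],[0,0,0,0,0]]'; done;  python3 -m creep '[[0,0,0.1,0,0],[0,0,0,0,0]]'; python3 -m creep '[[0,0,0.1,0,0],[0,0,0,0,0]]'
```

```text
clock: 20.08
position: [0.5439, 0.1828, 0.1488]
ee_rot: [-1.805, -2.57, 0.002]
force: [0.5, -0.1, -0.8]
width: 0.001
gripper_force: 0.0
clock: 20.32
position: [0.5445, 0.1829, 0.1456]
ee_rot: [-1.805, -2.571, 0.0]
force: [0.4, 0.4, -0.1]
width: 0.002
gripper_force: 0.0
clock: 20.58
position: [0.5451, 0.1831, 0.1423]
ee_rot: [1.805, 2.571, 0.002]
force: [-1.3, -1.1, 4.6]
width: 0.001
gripper_force: 2.1
clock: 20.82
position: [0.5452, 0.1831, 0.1385]
ee_rot: [1.805, 2.571, 0.002]
force: [-1.0, -0.4, 5.4]
width: 0.004
gripper_force: 3.0
```

```bash
python3 -m creep '[[0,0,0.1,0,0],[0,0,0.1,0,0],[0,0,0.1,0,0],[0,0,0.1,0,0],[0,0,0,0,0]]';  python3 -m creep '[[0,0,0.1,0,0],[0,0,0.1,0,0],[0,0,0.1,0,0],[0,0,0.03,0,0],[0,0,0,0,0]]'
python3 - <<'E'
from h import *
go([.5446,.1825,.1045],19.8)
d=get("side"); P=cloud(d); m=cv2.inRange(cv2.cvtColor(d["pixels"],cv2.COLOR_BGR2HSV),(100,70,12),(130,255,255))
m[~((abs(P[...,0]-.5446)<.06)&(abs(P[...,1]-.1825)<.1)&(P[...,2]>.12))]=0
k,l,st,ce=cv2.connectedComponentsWithStats(m)
for i in range(1,k):
    q=P[l==i]
    if len(q)>5: print(ce[i].round(),len(q),np.nanpercentile(q,[5,50,95],axis=0).round(4).tolist())
E
```

```text
clock: 21.45
position: [0.545, 0.183, 0.1224]
ee_rot: [1.805, 2.571, 0.002]
force: [-1.6, -1.2, 5.3]
width: 0.0
gripper_force: 2.7
clock: 22.08
position: [0.5451, 0.183, 0.1093]
ee_rot: [1.805, 2.571, 0.002]
force: [-1.4, -1.9, 6.5]
width: 0.005
gripper_force: 3.5
pos [0.5451 0.183  0.1093] toolY yaw 19.85 tilt [ 0.     0.001 -1.   ] shift units [-0.008 -0.015  0.12 ] turn units 0.012 F [-1.4 -1.9  6.5] w 0.005 3.5 t 22.075
[183. 149.] 13 [[0.5085, 0.1896, 0.1294], [0.5259, 0.2351, 0.1324], [0.5285, 0.2435, 0.1659]]
[206. 162.] 6 [[0.5458, 0.1605, 0.1316], [0.5477, 0.1645, 0.1336], [0.5507, 0.167, 0.135]]
[228. 175.] 10 [[0.5706, 0.0972, 0.1296], [0.5725, 0.1019, 0.1324], [0.5774, 0.1056, 0.1335]]
```

```bash
python3 -m creep '[[0,0,0.05,0,0],[0,0,0,0,0]]'|grep -E 'pos|force'; python3 -m creep '[[0,0,0.03,0,0],[0,0,0,0,0]]'|grep -E 'pos|force';python3 -m creep '[[0,0,0.02,0,0],[0,0,0,0,0]]'|grep -E 'pos|force';python3 -m creep '[[0,0,0.02,0,0],[0,0,0,0,0]]'|grep -E 'pos|force'
```

```text
position: [0.545, 0.183, 0.1073]
force: [-1.1, -1.3, 6.8]
gripper_force: 3.6
position: [0.5451, 0.183, 0.1062]
force: [-2.5, -0.8, 7.7]
gripper_force: 3.9
position: [0.5451, 0.183, 0.1054]
force: [-1.3, -0.9, 7.5]
gripper_force: 4.0
position: [0.5451, 0.183, 0.1046]
force: [-1.9, -0.6, 8.8]
gripper_force: 4.1
```

```bash
python3 -m creep '[[0,0,0.015,0,0],[0,0,0,0,0]]'|grep -E 'pos|force'; python3 -m creep '[[0,0,0.01,0,0],[0,0,0,0,0]]'|grep -E 'pos|force'
python3 - <<'E'
from h import *
d=get("side"); cv2.imwrite("pics/r4.png",cv2.resize(d["pixels"][135:185,170:240],(800,571),interpolation=2))
E
```

```text
position: [0.545, 0.183, 0.104]
force: [-1.5, -0.1, 8.3]
gripper_force: 4.2
position: [0.5451, 0.183, 0.1039]
force: [-3.5, -0.2, 11.3]
gripper_force: 5.2
```

View pics/r4.png

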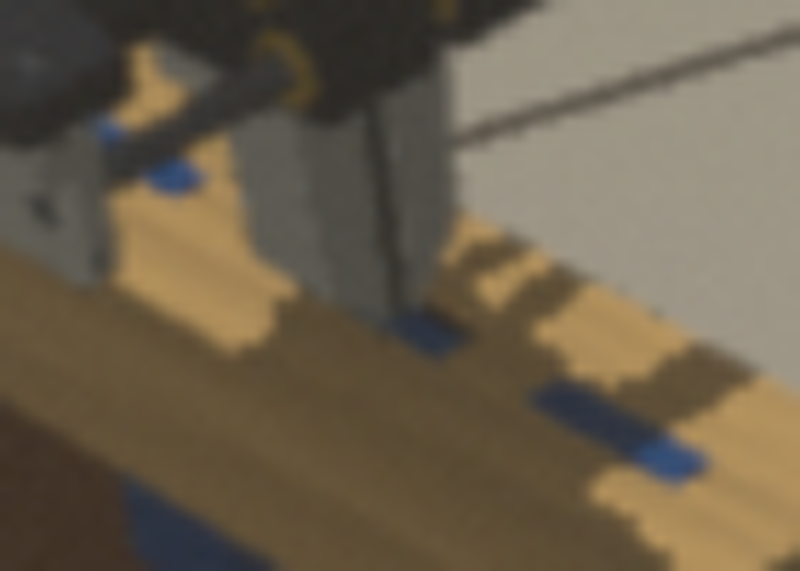

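The slat's visible top at crop (428,333) now lies flush with the rail, and the force begins to rise. One more tiny step checks whether the tips rest on the rail.

```bash
python3 -m creep '[[0,0,0.015,0,0],[0,0,0,0,0]]'|grep -E 'pos|force'; python3 -m creep '[[0,0,0.015,0,0],[0,0,0,0,0]]'|grep -E 'pos|force'
```

```text
position: [0.5452, 0.1831, 0.1037]
force: [-4.1, -1.5, 15.5]
gripper_force: 7.1
position: [0.5453, 0.1831, 0.1035]
force: [-6.1, -2.2, 21.4]
gripper_force: 9.5
```

The resistance is now stiff, so the tips rest on the rail and the slat is flush. I retract and check.

```bash
python3 -m creep '[[0,0,-0.1,0,0],[0,0,-0.5,0,0],[0,0,-1,0,0],[0,0,-1,0,0],[-1,0,-0.5,0,0],[-1,0,0,0,0],[-1,0,0,0,0],[-1,0,0,0,0],[-1,0,0,0,0],[0,0,0,0,0],[0,0,0,0,0]]'|grep -E 'pos|force'
python3 - <<'E'
from h import *
for n in("top","side"):
    d=get(n); P=cloud(d); m=cv2.inRange(cv2.cvtColor(d["pixels"],cv2.COLOR_BGR2HSV),(100,70,20),(130,255,255))
    m[~((abs(P[...,0]-.5446)<.06)&(abs(P[...,1]-.1825)<.1)&(P[...,2]>.11)&(P[...,2]<.15))]=0
    k,l,st,ce=cv2.connectedComponentsWithStats(m)
    for i in range(1,k):
        q=P[l==i]
        if len(q)>5: print(n,ce[i].round(),len(q),np.nanmedian(q,axis=0).round(4),"z sd",q[:,2].std().round(4))
    if n=="side": cv2.imwrite("pics/f.png",cv2.resize(d["pixels"][110:240,130:290],(800,600),interpolation=2))
E
```

```text
position: [0.6123, -0.0046, 0.2253]
force: [0.7, 0.9, -0.3]
gripper_force: 0.0
top [219. 227.] 26 [0.5642 0.1282 0.1304] z sd 0.0017
top [195. 237.] 98 [0.544  0.1834 0.1268] z sd 0.0037
top [166. 247.] 69 [0.5213 0.2482 0.1307] z sd 0.0022
side [181. 148.] 24 [0.5219 0.2476 0.1317] z sd 0.0012
side [202. 161.] 39 [0.5462 0.1815 0.1278] z sd 0.0013
side [224. 172.] 35 [0.5692 0.1143 0.1314] z sd 0.0011
```

View pics/f.png

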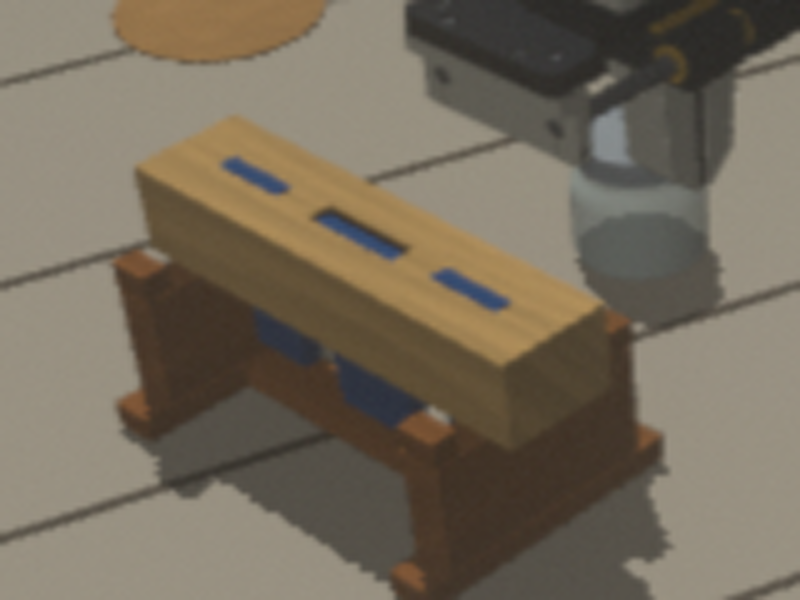

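The picture shows the slat (crop (360,235)) seated between the strips, with a dark gap on its far side. Depth suggests it may be a few millimetres low, so I triangulate its far top edge against the fitted strips in both views.

```bash
python3 - <<'E'
from h import *
th=np.radians(19.8); n=np.array([np.cos(th),np.sin(th),0]); y=np.array([-np.sin(th),np.cos(th),0]); c=np.array([.5446,.1825,.13])
res={}
for v in("top","side"):
    ds=[get(v) for _ in range(6)]; im=np.mean([d["pixels"].astype(np.float32) for d in ds],0); d=ds[0]; K=np.array(d["camera_matrix"])
    zm=np.mean([cloud(x)[...,2] for x in ds],0)
    S=np.arange(-.035,.0351,.0005); 
    for nm,y0 in(("A",-.07),("mid",0),("B",.07)):
        Y=np.arange(-.016,.0161,.001)+y0
        p=c+S[:,None,None]*n+Y[None,:,None]*y
        q=(p-d["position"])@rot(d)*[1,-1,-1]; q=q@K.T; uv=(q[...,:2]/q[...,2:]).astype(np.float32)
        g=cv2.remap(im,uv[...,0],uv[...,1],1); z=cv2.remap(zm.astype(np.float32),uv[...,0],uv[...,1],0)
        prof=np.median(g,1); zp=np.median(z,1)
        print(v,nm); 
        for i in range(40,101,2): 
            if abs(S[i])<.0131: print("%.1f"%(S[i]*1000),prof[i].round().astype(int).tolist(),"%.4f"%zp[i],end=" | ")
        print()
    res[v]=zm
E
```

```text
top A
-13.0 [46, 53, 62] 0.7038 | -12.0 [47, 53, 62] 0.7038 | -11.0 [47, 53, 62] 0.7022 | -10.0 [47, 53, 62] 0.7018 | -9.0 [47, 53, 63] nan | -8.0 [47, 53, 62] nan | -7.0 [47, 53, 62] nan | -6.0 [47, 53, 62] 0.6991 | -5.0 [47, 53, 61] 0.6967 | -4.0 [46, 53, 58] 0.6967 | -3.0 [47, 53, 57] 0.6944 | -2.0 [47, 53, 57] 0.6944 | -1.0 [47, 53, 56] 0.6939 | 0.0 [47, 53, 55] 0.6939 | 1.0 [47, 53, 54] 0.6933 | 2.0 [47, 53, 53] 0.6910 | 3.0 [48, 54, 52] 0.6894 | 4.0 [47, 54, 58] 0.6894 | 5.0 [48, 54, 62] nan | 6.0 [47, 53, 62] nan | 7.0 [47, 54, 62] 0.6867 | 8.0 [47, 57, 69] 0.4955 | 9.0 [57, 75, 89] 0.4955 | 10.0 [68, 96, 114] 0.1317 | 11.0 [74, 106, 128] 0.1317 | 12.0 [76, 110, 134] 0.1317 | 13.0 [83, 120, 146] 0.1315 | 
top mid
-13.0 [92, 132, 161] nan | -12.0 [94, 135, 165] nan | -11.0 [99, 142, 173] 0.1301 | -10.0 [99, 144, 176] 0.1302 | -9.0 [98, 148, 183] nan | -8.0 [94, 138, 167] nan | -7.0 [94, 116, 132] nan | -6.0 [97, 87, 82] nan | -5.0 [109, 71, 45] nan | -4.0 [118, 65, 29] 0.1278 | -3.0 [119, 67, 30] 0.1276 | -2.0 [119, 68, 32] 0.1271 | -1.0 [119, 70, 35] 0.1270 | 0.0 [122, 72, 36]
[... 2655 characters left out ...]
-11.0 [84, 129, 158] 0.1312 | -10.0 [85, 130, 160] 0.1312 | -9.0 [86, 132, 162] 0.1312 | -8.0 [87, 133, 162] 0.1313 | -7.0 [88, 132, 161] 0.1313 | -6.0 [90, 129, 156] 0.1312 | -5.0 [91, 123, 145] 0.1309 | -4.0 [94, 114, 129] nan | -3.0 [97, 102, 109] nan | -2.0 [101, 91, 89] nan | -1.0 [105, 84, 74] 0.1314 | 0.0 [108, 80, 65] 0.1315 | 1.0 [109, 78, 61] 0.1317 | 2.0 [109, 78, 60] 0.1317 | 3.0 [109, 80, 64] 0.1316 | 4.0 [108, 83, 71] 0.1316 | 5.0 [107, 90, 84] 0.1316 | 6.0 [104, 98, 100] 0.1314 | 7.0 [100, 108, 118] 0.1312 | 8.0 [96, 118, 136] 0.1311 | 9.0 [92, 125, 148] 0.1310 | 10.0 [89, 129, 156] 0.1310 | 11.0 [87, 131, 160] 0.1310 | 12.0 [86, 132, 161] 0.1308 | 13.0 [86, 132, 162] 0.1308 |
```

```bash
python3 -c "
from h import *
s=readout.observe(); print(s['clock'],s['force'].round(1),s['position'].round(3))
from cell import sign_off; print(sign_off())"
```

```text
26.25 [ 1.  -0.4  0.7] [ 0.613 -0.005  0.226]
the job is handed in; nothing more can be done
None
```

The job is handed in, but the slat is not quite flush. It went foot first through the middle slot and past the clip, and was let go at about 26 s, but two views put its top about 3 mm below the rail's top; I pushed slightly too far and had no way to raise it again. The highest push reading was about 22 N, and as far as I could see nothing else was disturbed, though I did not check the bystanders again at the end.

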